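# Stand a portable receiver on its kickstand and steady it

### The arm

A 6-joint arm with a two-finger parallel gripper is mounted at the origin on the work surface. World frame = base frame: x ahead of the robot, y to its left, z up, the work surface at z = 0. Lengths are in m, angles in rad, forces in N, time in s.
With the tool pointing down it reaches from about 0.3 to 0.875 m from the base axis. Payload 6.4 kg.
Tool frame: the origin (TCP) lies at the very end of the fingers, on their centre line; the grasp point (between the pads) lies 19 mm behind it; z points along the fingers, y is the line along which they close (so a half turn about z gives the same grasp; the last joint's range is limited). The gripper opens to 85 mm and grips with 20 to 120 N. Pads are 22 mm wide; open, the fingers measure 114 mm over their backs; the gripper's body (76 mm by 85 mm) begins 54 mm behind the grasp point. The pads swing forward as they close: fully open they stand 13 mm farther back than shut.
Start: joints at [-1.45, 0.181, 1.607, -0, 1.354, -0.206], TCP at [0.185, -0.545, 0.231] pointing down, gripper open.
Joint ranges: [-2.99, 2.99], [-0.89, 2.07], [0.3, 2.58], [-1.14, 4.28], [0, 2.63], [-3.12, 3.12]. Speed limits (rad/s): [2.57, 2.57, 3.01, 3.14, 3.14, 3.14].

### API

Orientations are given as a rotation vector (axis times angle).
In Python, from rig import r, camera, order, boxes_of, trace, place_of gives the robot as it stands.
- The arm moves only by the tool jog_arm, never from a script. Its argument "motion" is text: rows parted by semicolons, each of 5 numbers parted by spaces: the gripper command: -1 is shut, 1 is fully open, values between are in proportion, then the shift along the world's x, y, z in m, then the turn about the world's z in degrees. A call has exactly 10 rows; each row shifts and turns the commanded pose from where the row before left it; what a row does not reach is not made up. A row lasts 1/10 s, in which the tool goes at most 50 mm and 8.59 degrees, less where a joint would pass 70% of its speed; a pose out of reach is approached as far as the arm can. A call with a gripper value outside its range is refused whole. The fingers move at their own pace and stop on an object; the grip force is fixed at half the most. Time passes only in rows, so rows that do not move let the fingers close, or fill a call up. It gives the time, the measured TCP pose, the force, the opening and the grip force at its end, in the units of the state.
- r.sense(): the state, without advancing time (a new reading comes with each control period).
- camera(name): name is "side" or "top"; returns a dict with "pixels" (384x512x3 uint8, red, green, blue), "z_map" (384x512 float32, m along the optical axis (not along the pixel's ray), 0 where there is no reading), "vfov" (degrees; the focal length in pixels is half the picture's height over the tangent of half this angle, whatever the lens; pixels are square), "cx", "cy" (the principal point, pixels), "R" (3x3) and "t" (3): a world point X has camera coordinates R X + t. Camera axes: x right, y down, z forward; pixel columns grow to the right and rows downward; lengths in m; the calibration is good to about 2 mm. A picture is of the moment at which its call begins.
- order.sign_off(): hands the job in; it is judged then, once.
Trained networks look in the newest picture that a camera, given by its name, has taken for a name from the list of things; names that differ only in an ending like _2 or _b are one class to them, and where a whole thing is asked for, a point or a joint stands for the part that bears it (a point fixed in the world has none). Each returns a list of dicts, best first, with "confidence" (0 to 1); they miss things now and then, are a little off and sometimes report something else, mostly with a low value. They report only what shows in the picture. A call takes as long as a camera call. They do not tell look-alikes from the thing itself.
- boxes_of(camera, target): "box" ([left, top, right, bottom] in pixels, round what is visible of it).
- trace(camera, target): "mask" (384x512 bool, what is visible of it) and "box" ([left, top, right, bottom] in pixels, round what is visible of it).
- place_of(camera, target): "point" ([row, column] in pixels: a listed point, or the origin of a listed thing).
The state is a dict: "time": time; "joint_pos": joint angles; "dq": joint speeds; "effort": joint torques, N m; "tcp_pos": TCP position; "ee_rot": TCP orientation; "contact_force": force on the tool from outside, world axes, zero at the start; "wrist_torque": the same for the moment, N m; "grip_width": opening from 0.0 (shut) to 1.0 (fully open); "finger_force": force on a finger pad.
Only numpy, scipy, OpenCV 4.12 (cv2) and the standard library are available. Lean on these libraries where they do the work, as an engineer would, in place of code of your own. Each camera call takes 0.05 s, during which the arm holds its last target. There are 200 camera calls.

### The job

The portable receiver lies on its face on the bench mat after a battery change. Flip the kickstand on its back down over centre until it snaps fully open, then raise the receiver by its carry handle, set it gently upright on the mat on its two rubber feet and the kickstand, and steady it there against tipping so that the aerial can be fitted: finish still holding the carry handle. Leave the spray can, the two batteries and the screwdriver as they are.

Things in the scene. Friction and masses are not known exactly. Their poses are not given: they have to be found in the camera images.
- mat: grey-green rubber bench mat, fixed, 460 (x) x 660 (y) x 3 mm; its top is 3 mm above the bench; origin at the centre of its underside
- radio: portable receiver, grey case, black bezel, 0.67-0.96 kg. Own axes: +z feet to top, -x out of its front, y across. Origin at mid width and depth, in the plane of the feet's soles. Case x -25..25, y -110..110, z 4..140 mm; two feet x -4..8, y +-80, z 0..4: standing, it tips easily. Starts face down: +x up (back 50 mm above the mat), +z level, about towards the robot; centre of mass near (0, 0, 72)
- kickstand (a joint): kickstand angle, rad: 0 folded, the leg lying across the back along the receiver's +y; 1.71 fully open at its stop, the leg down and out behind the case. A spring (0.1 N m per rad) drives it away from 0.85 to the nearer end: about 2 N sideways at the foot starts it from 0; beyond about 1.1 it snaps open by itself, and the weight on the foot presses it into its stop
- stand_hinge (a point): kickstand's hub on the back: the hinge point, x 37, y 12, z 76 mm in the receiver's frame. Leg direction at angle a: cos a along +y plus sin a along d = (0.61, 0, -0.79) (receiver's frame), so on a face-down receiver the leg sweeps sideways over the back towards the feet and rises. Hub 32 mm wide, 20 mm high
- stand_foot (a point): centre of the kickstand's round rubber foot (radius 10 mm), at the end of the leg, 85 mm from the hinge point. The steel leg is 12 mm wide, 8 mm thick; folded, its middle line is 12 mm above the back with nothing beside it, so it can be pushed round from its side or pinched. Standing, the foot rests on the mat
- carry_handle: U-shaped carry handle on hubs at the case's sides, 60 g. Origin on its swing axis: x 0, y 0, z 132 mm in the receiver's frame, axis along y. Its own +z points from axis to bar. Swings 1.6 rad either way from straight up; stiff (0.04 N m), so it stays where it is put
- handle_bar (a point): middle of the handle's round bar, 65 mm from the swing axis; the bar runs along the receiver's y, 232 mm long, its middle 130 mm a rubber sleeve 16 mm thick. At the start it is on the robot's side of the case, 28 to 62 mm above the mat, over 35 mm clear of the case
- spray_can: aluminium spray can, 58 mm diameter, 165 mm tall, standing on the left of the mat; bystander
- cell_a: spent battery cell, 33 mm diameter, 61 mm tall, standing on the left of the mat; bystander
- cell_b: the same, on the right of the mat; bystander
- screwdriver: screwdriver lying on the right of the mat, roughly along x; bystander
Mind the look-alikes: they are no part of the job. There is more than one size of the radio; the one meant has the size given above.

How it is judged:
By the outcome, as a careful person would: the job done as asked, in the order asked, and still so for the second after the job is handed in, while the arm keeps its last pose, push and grip.
It also fails if it takes over 59 s, if anything falls off the work surface, if the arm or the gripper's body presses on something with over 40 N, if the wrist force passes 120 N, or if a joint passes its speed limit or range.

## Working session

There is one attempt and no reset: what is moved stays moved. The work goes in short steps, Python scripts to look and compute and a tool call to move; the robot and the scene stay as the last step left them, time stands still between calls to the robot, and variables do not carry over. Pictures are saved under pics/ and viewed, at most 10 in all, crops included, and the job is handed in when it is done.

Besides the shell and the picture viewer there is one more tool, called after "Call:" as name(argument=value, ...), one argument or row to a line, values as JSON. jog_arm: Moves the arm, as the interface text tells. Its arguments: {"type":"object","properties":{"motion":{"type":"string"}},"required":["motion"]}

```bash
ls; mkdir -p pics
cat > h.py <<'E'
import numpy as np,cv2
from rig import r,camera,order,boxes_of,trace,place_of
def ray(c,row,col):
    f=c["pixels"].shape[0]/2/np.tan(np.radians(c["vfov"])/2)
    return np.array([(col-c["cx"])/f,(row-c["cy"])/f,1.])
def world(c,row,col,z=None):
    d=ray(c,row,col)
    z=c["z_map"][int(round(row)),int(round(col))] if z is None else z
    return c["R"].T@(d*z-c["t"])
def onplane(c,row,col,h):
    o=-c["R"].T@c["t"]; d=c["R"].T@ray(c,row,col)
    return o+d*(h-o[2])/d[2]
def cloud(c,m=None):
    H,W=c["z_map"].shape; f=H/2/np.tan(np.radians(c["vfov"])/2)
    v,u=np.mgrid[:H,:W]; z=c["z_map"]
    p=np.stack([(u-c["cx"])/f*z,(v-c["cy"])/f*z,z],-1)
    P=(p-c["t"])@c["R"]; P[z==0]=np.nan
    return P if m is None else P[m&(z>0)]
def save(c,n,s=1): cv2.imwrite("pics/"+n,cv2.resize(c["pixels"][...,::-1],None,fx=s,fy=s))
E
python3 - <<'E'
from h import *
np.set_printoptions(precision=3,suppress=True)
s=r.sense(); print(s)
for n in("top","side"):
    c=camera(n); save(c,n+"0.png",1.5); print(n,c["vfov"],c["R"],c["t"])
    for t in("radio","stand_hinge","stand_foot","handle_bar","carry_handle","spray_can","cell_a","cell_b","screwdriver"):
        for q in place_of(n,t)[:3]:
            p=q["point"]; 
            try: print(t,q["confidence"],p,world(c,*p))
            except Exception as e: print(t,p,e)
    for q in boxes_of(n,"radio"): print(q)
E
```

```text
pics
{'time': 0.0, 'joint_pos': array([-1.45 ,  0.182,  1.608, -0.   ,  1.354, -0.206]), 'dq': array([-0.001, -0.   , -0.001, -0.   , -0.002, -0.002]), 'effort': array([ -0.002, -44.489, -35.134,  -0.   ,   0.009,   0.   ]), 'tcp_pos': array([ 0.185, -0.544,  0.23 ]), 'ee_rot': array([-3.098, -0.511, -0.   ]), 'contact_force': array([ 0.416, -0.528, -0.218]), 'wrist_torque': array([ 0.03 , -0.003, -0.025]), 'finger_force': 0.0, 'grip_width': 0.9989113300224454}
top 56.6057262398763 [[-0.001 -1.    -0.014]
 [-0.987  0.003 -0.164]
 [ 0.164  0.013 -0.986]] [-0.001  0.518  0.856]
radio 0.87 [143.5, 245.8] [0.64  0.01  0.055]
radio 0.84 [129.0, 385.5] [ 0.692 -0.363  0.01 ]
radio 0.76 [277.3, 387.3] [ 0.307 -0.334  0.037]
stand_hinge 0.61 [117.6, 411.2] [ 0.708 -0.415  0.051]
stand_hinge 0.55 [163.0, 240.0] [0.584 0.023 0.075]
stand_hinge 0.41 [290.4, 374.3] [ 0.278 -0.296  0.051]
stand_foot 0.64 [136.3, 422.6] [ 0.66  -0.443  0.046]
stand_foot 0.59 [276.5, 354.7] [ 0.31  -0.251  0.053]
stand_foot 0.45 [167.6, 211.8] [0.578 0.095 0.053]
handle_bar 0.87 [212.1, 255.7] [ 0.464 -0.015  0.06 
[... 1321 characters left out ...]
3  0.054]
handle_bar 0.59 [168.1, 371.2] [ 0.201 -0.242  0.021]
handle_bar 0.54 [116.2, 234.0] [ 0.751 -0.432  0.033]
carry_handle 0.68 [163.5, 361.8] [ 0.232 -0.282  0.007]
carry_handle 0.68 [120.4, 239.5] [ 0.715 -0.394  0.04 ]
spray_can 0.7 [279.0, 222.1] [0.508 0.341 0.04 ]
cell_a 0.68 [270.3, 161.0] [0.668 0.344 0.017]
cell_a 0.46 [153.2, 234.9] [ 0.674 -0.221  0.004]
cell_b 0.68 [270.3, 161.0] [0.668 0.344 0.017]
cell_b 0.46 [153.2, 234.9] [ 0.674 -0.221  0.004]
screwdriver 0.7 [154.1, 281.6] [ 0.507 -0.24   0.02 ]
{'box': [326.6, 141.8, 390.3, 176.4], 'confidence': 0.79}
{'box': [216.5, 113.1, 261.1, 132.4], 'confidence': 0.78}
{'box': [206.6, 162.9, 280.8, 222.8], 'confidence': 0.69}
```

View pics/top0.png

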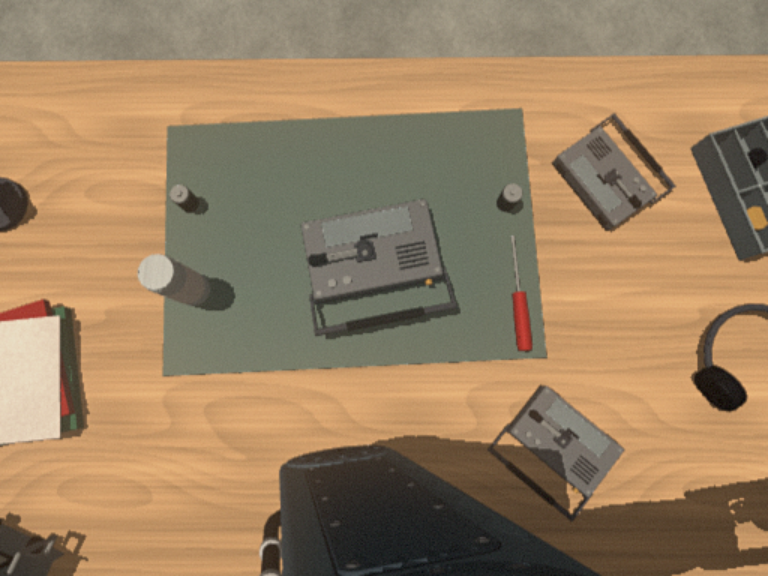

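View pics/side0.png

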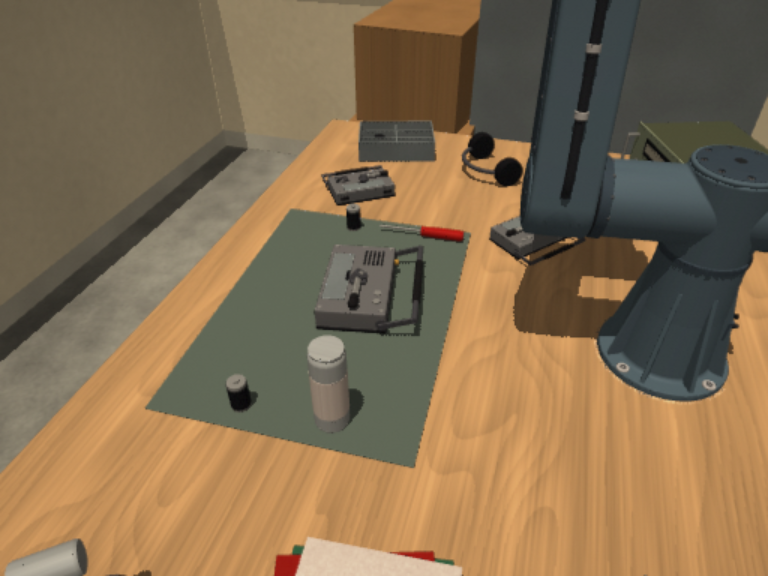

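Run:
```python
from h import *
np.set_printoptions(precision=3,suppress=True)
c=camera("top"); P=cloud(c)
m=(P[...,0]>.42)&(P[...,0]<.8)&(abs(P[...,1])<.17)
# back surface
b=m&(abs(P[...,2]-.053)<.006)&(P[...,0]>.5)
rc=cv2.minAreaRect(P[b][:,:2].astype(np.float32)*1000); print("back",rc,b.sum(),np.nanmedian(P[b][:,2]))
k=m&(P[...,2]>.061)
for q in P[k]: print(q,end=' ')
print()
hb=m&(P[...,0]<.53)&(P[...,2]>.015)
q=P[hb]; print("handle",np.c_[q].round(3).tolist())
cv2.imwrite("pics/crop.png",cv2.resize(c["pixels"][110:250,180:330,::-1],None,fx=5,fy=4.2,interpolation=cv2.INTER_CUBIC))
```

```text
back ((565.6242065429688, -1.6558685302734375), (177.70712280273438, 228.24510192871094), 11.089457511901855) 4192 0.05389185250558855
[0.595 0.024 0.065] [0.594 0.021 0.067] [0.594 0.019 0.066] [0.593 0.016 0.069] [0.595 0.014 0.064] [0.595 0.009 0.063] [0.593 0.026 0.062] [0.591 0.024 0.069] [0.591 0.021 0.068] [0.59  0.019 0.073] [0.59  0.016 0.071] [0.591 0.014 0.069] [0.592 0.011 0.066] [0.592 0.009 0.063] [0.592 0.006 0.064] [0.59  0.034 0.061] [0.59  0.031 0.063] [0.59  0.029 0.061] [0.589 0.026 0.066] [0.587 0.023 0.073] [0.588 0.021 0.072] [0.586 0.018 0.077] [0.586 0.016 0.076] [0.587 0.014 0.075] [0.588 0.011 0.071] [0.588 0.009 0.068] [0.589 0.006 0.064] [0.59  0.004 0.061] [0.588 0.034 0.062] [0.587 0.031 0.065] [0.586 0.029 0.067] [0.584 0.026 0.075] [0.584 0.023 0.075] [0.584 0.021 0.076] [0.583 0.018 0.079] [0.583 0.016 0.079] [0.583 0.013 0.08 ] [0.584 0.011 0.076] [0.584 0.009 0.075] [0.587 0.006 0.062] [0.587 0.004 0.062] [0.585 0.034 0.062] [0.583 0.029 0.07 ] [0.582 0.026 0.075] [0.582 0.023 0.075] [0.581 0.021 0.077] [0.581 0.018 0.078] [0.581 0.016 0.076] [0.58
[... 28228 characters left out ...]
446, 0.058, 0.052], [0.446, 0.056, 0.053], [0.446, 0.054, 0.049], [0.446, 0.044, 0.05], [0.443, 0.098, 0.053], [0.443, 0.095, 0.055], [0.443, 0.092, 0.057], [0.443, 0.09, 0.054], [0.443, 0.088, 0.054], [0.443, 0.085, 0.054], [0.443, 0.083, 0.055], [0.443, 0.08, 0.055], [0.444, 0.078, 0.051], [0.443, 0.075, 0.054], [0.443, 0.073, 0.053], [0.443, 0.07, 0.054], [0.443, 0.068, 0.055], [0.444, 0.066, 0.051], [0.441, 0.097, 0.056], [0.441, 0.095, 0.057], [0.441, 0.092, 0.057], [0.441, 0.09, 0.055], [0.441, 0.087, 0.056], [0.441, 0.085, 0.054], [0.441, 0.083, 0.051], [0.441, 0.08, 0.053], [0.441, 0.078, 0.05], [0.439, 0.098, 0.052], [0.439, 0.095, 0.051], [0.438, 0.092, 0.054], [0.439, 0.09, 0.05]]
```

The top view shows the receiver on the mat (px 305–445, 200–300), with its kickstand leg pointing left and its handle towards the robot. The two off-mat receivers are the smaller look-alikes. Yaw is about 11°, the hinge is at (0.579, 0.016), the foot at (0.563, 0.099) and the bar at (0.466, −0.018, 0.052), all of which match the given sizes.

Call:
jog_arm(
  motion="-1 0.017 0.0306 0 4.1;-1 0.017 0.0306 0 4.1;-1 0.017 0.0306 0 4.1;-1 0.017 0.0306 0 4.1;-1 0.017 0.0306 0 4.1;-1 0.017 0.0306 0 4.1;-1 0.017 0.0306 0 4.1;-1 0.017 0.0306 0 4.1;-1 0.017 0.0306 0 4.1;-1 0.017 0.0306 0 4.1",
)

```text
time: 2.15
tcp_pos: [0.3551, -0.2373, 0.2315]
ee_rot: [2.722, 1.568, 0.0]
contact_force: [0.9, -0.1, 0.7]
grip_width: 0.002
finger_force: 0.0
```

Call:
jog_arm(
  motion="-1 0.017 0.0306 -0.01 4.1;-1 0.017 0.0306 -0.01 4.1;-1 0.017 0.0306 -0.01 4.1;-1 0.017 0.0306 -0.01 4.1;-1 0.017 0.0306 -0.01 4.1;-1 0.017 0.0306 -0.01 4.1;-1 0.017 0.0306 -0.01 4.1;-1 0.017 0.0306 -0.01 4.1;-1 0.017 0.0306 -0.01 4.1;-1 0.017 0.0306 -0.01 4.1",
)

```text
time: 3.15
tcp_pos: [0.5253, 0.0688, 0.131]
ee_rot: [2.0, 2.422, 0.0]
contact_force: [0.6, -0.4, 0.3]
grip_width: 0.003
finger_force: 0.0
```

Call:
jog_arm(
  motion="-1 0 0 -0.01 0;-1 0 0 -0.01 0;-1 0 0 -0.01 0;-1 0 0 -0.01 0;-1 0 0 -0.01 0;-1 0 0 -0.01 0;-1 0 0 -0.011 0;-1 0 0 0 0;-1 0.0066 0.0013 0 0;-1 0.0066 0.0013 0 0",
)

```text
time: 4.15
tcp_pos: [0.5389, 0.0701, 0.0608]
ee_rot: [2.004, 2.418, 0.001]
contact_force: [0.5, -0.0, 0.5]
grip_width: -0.005
finger_force: 0.0
```

Call:
jog_arm(
  motion="-1 0.0066 0.0013 0 0;-1 0.0066 0.0013 0 0;-1 0.0056 0.0011 0 0;-1 0.0056 0.0011 0 0;-1 0.0056 0.0011 0 0;-1 0.0056 0.0011 0 0;-1 0.0047 -0.0032 0.002 0;-1 0.0047 -0.0032 0.002 0;-1 0.0047 -0.0032 0.002 0;-1 0.0034 -0.0034 0.002 0",
)

```text
time: 5.15
tcp_pos: [0.5898, 0.065, 0.068]
ee_rot: [-2.001, -2.417, 0.002]
contact_force: [-5.1, 4.0, 2.9]
grip_width: 0.001
finger_force: 3.0
```

Call:
jog_arm(
  motion="-1 0.0034 -0.0034 0.002 0;-1 0.0034 -0.0034 0.002 0;-1 0.0023 -0.0033 0 0;-1 0.0023 -0.0033 0 0;-1 0.0023 -0.0033 0 0;-1 0.002 -0.0022 0 0;-1 0.002 -0.0022 0 0;-1 0 0 0 0;-1 0 0 0 0;-1 0 0 0 0",
)

```text
time: 6.15
tcp_pos: [0.6088, 0.0475, 0.0791]
ee_rot: [-2.0, -2.418, -0.006]
contact_force: [-25.0, 16.3, 48.9]
grip_width: 0.002
finger_force: 29.9
```

Run:
```python
from h import *
c=camera("side"); cv2.imwrite("pics/s1.png",cv2.resize(c["pixels"][100:260,160:330,::-1],None,fx=4,fy=3.7,interpolation=cv2.INTER_CUBIC))
```

```text
(no output)
```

View pics/s1.png

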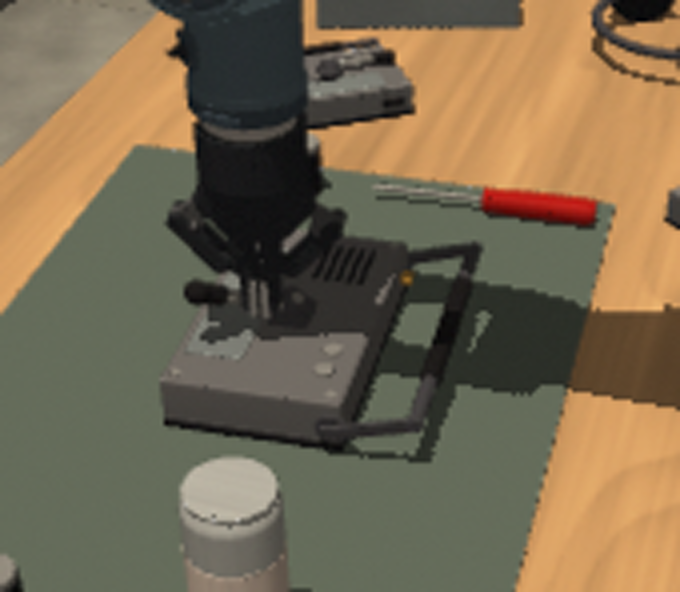

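The picture shows the leg swung out beyond the fingers, with its foot raised at px (205, 292). The fingers are pressing on it near the hub. I'll back off upwards and clear, then look.

Call:
jog_arm(
  motion="-1 -0.003 0.003 0.004 0;-1 -0.004 0.006 0.008 0;-1 -0.005 0.01 0.015 0;-1 -0.01 0.01 0.025 0;-1 -0.02 0.01 0.03 0;-1 -0.03 0 0.03 0;-1 -0.04 -0.02 0.02 0;-1 -0.04 -0.02 0 0;-0.1 -0.04 -0.02 0 0;-0.1 -0.02 -0.02 0 0",
)

```text
time: 7.2
tcp_pos: [0.3939, 0.0022, 0.2044]
ee_rot: [-2.003, -2.42, 0.001]
contact_force: [0.3, 0.1, -0.0]
grip_width: 0.333
finger_force: 0.0
```

Run:
```python
from h import *
np.set_printoptions(precision=3,suppress=True)
print(r.sense()["contact_force"])
c=camera("top"); save(c,"t2.png",1.5); P=cloud(c)
for t in("stand_foot","stand_hinge","handle_bar"):
    for q in place_of("top",t)[:3]: print(t,q["confidence"],q["point"],world(c,*q["point"]))
m=(P[...,0]>.5)&(P[...,0]<.8)&(abs(P[...,1])<.17)
b=m&(abs(P[...,2]-.053)<.005)
print(cv2.minAreaRect(P[b][:,:2].astype(np.float32)*1000))
k=m&(P[...,2]>.064)&(P[...,0]>.55)&(P[...,2]<.14)
print(P[k][::6])
m=(P[...,0]>.42)&(P[...,0]<.5)&(abs(P[...,1])<.07)&(P[...,2]>.046)&(P[...,2]<.075)
q=P[m]; print("bar",m.sum(),np.polyfit(q[:,1],q[:,0],1),np.percentile(q[:,2],[50,95]))
c=camera("side"); 
for t in("stand_foot","stand_hinge","handle_bar"):
    for q in place_of("side",t)[:3]: print(t,q["confidence"],q["point"],world(c,*q["point"]))
```

```text
[ 0.253  0.086 -0.008]
stand_foot 0.74 [131.2, 221.3] [0.652 0.066 0.116]
stand_foot 0.64 [132.9, 424.4] [ 0.667 -0.445  0.051]
stand_foot 0.58 [275.0, 354.5] [ 0.314 -0.251  0.051]
stand_hinge 0.77 [153.4, 247.9] [0.612 0.004 0.063]
stand_hinge 0.46 [116.5, 407.4] [ 0.711 -0.405  0.052]
stand_hinge 0.42 [291.2, 376.4] [ 0.276 -0.3    0.053]
handle_bar 0.92 [322.4, 349.6] [ 0.196 -0.247  0.001]
handle_bar 0.7 [99.9, 427.5] [ 0.769 -0.475  0.022]
((582.8248291015625, -1.497955322265625), (180.8365478515625, 227.85989379882812), 3.997668981552124)
[[0.656 0.075 0.112]
 [0.652 0.072 0.117]
 [0.649 0.074 0.118]
 [0.649 0.079 0.113]
 [0.648 0.062 0.114]
 [0.646 0.067 0.113]
 [0.643 0.074 0.114]
 [0.645 0.06  0.11 ]
 [0.641 0.067 0.113]
 [0.639 0.075 0.11 ]
 [0.64  0.06  0.11 ]
 [0.638 0.065 0.108]
 [0.64  0.051 0.101]
 [0.635 0.056 0.108]
 [0.633 0.058 0.106]
 [0.632 0.061 0.103]
 [0.634 0.047 0.097]
 [0.63  0.049 0.1  ]
 [0.629 0.049 0.094]
 [0.627 0.05  0.093]
 [0.625 0.05  0.093]
 [0.623 0.05  0.091]
 [0.624 0.035 0.086]
 [0.621 0.035 0.089]
 [0.619 0.038 0.086]
 [0.616 0.04  0.088]
 [
[... 313 characters left out ...]
 [0.597 0.009 0.074]
 [0.594 0.018 0.074]
 [0.595 0.004 0.073]
 [0.592 0.014 0.075]
 [0.591 0.024 0.069]
 [0.59  0.009 0.07 ]
 [0.588 0.014 0.069]
 [0.587 0.029 0.066]
 [0.586 0.004 0.066]]
bar 8 [0.118 0.499] [0.056 0.059]
stand_foot 0.69 [176.7, 208.2] [0.647 0.073 0.115]
stand_foot 0.52 [156.2, 338.0] [ 0.314 -0.247  0.044]
stand_foot 0.47 [115.0, 256.4] [ 0.661 -0.445  0.046]
stand_hinge 0.59 [179.1, 233.9] [0.593 0.014 0.075]
stand_hinge 0.43 [147.1, 349.6] [ 0.283 -0.325  0.038]
stand_hinge 0.36 [116.8, 242.9] [ 0.705 -0.407  0.05 ]
handle_bar 0.72 [188.1, 271.4] [0.48  0.002 0.058]
handle_bar 0.59 [114.3, 235.8] [ 0.763 -0.484  0.014]
handle_bar 0.51 [279.4, 221.2] [0.509 0.344 0.041]
```

View pics/t2.png

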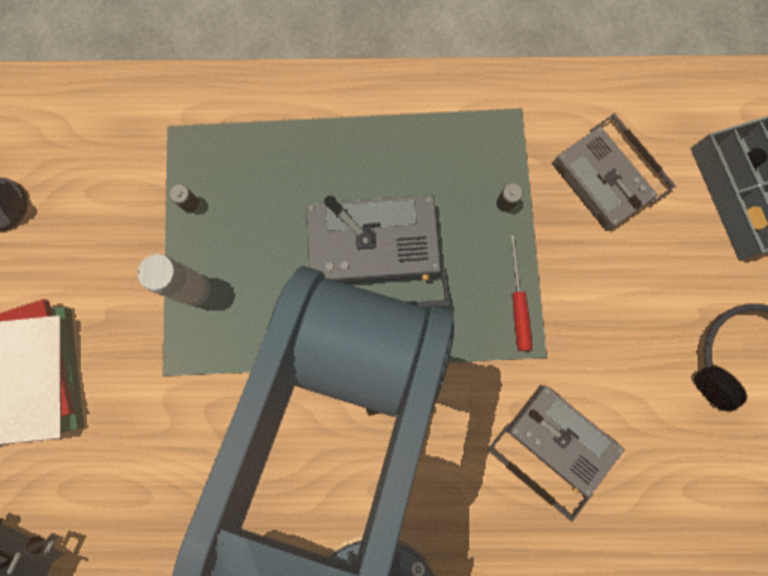

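The leg is only at about 0.9 rad: its foot is at (0.648, 0.068, 0.106). My push met the broad face, which jammed the leg and moved the receiver about 20 mm. I'll push again, this time sideways (−y), from the leg's far side.

Call:
jog_arm(
  motion="-1 0.033 0.0136 0 -1;-1 0.033 0.0136 0 -1;-1 0.033 0.0136 0 -1;-1 0.033 0.0136 0 -1;-1 0.033 0.0136 0 -1;-1 0.033 0.0136 0 -1;-1 0.033 0.0134 0 -1;-1 0 0 -0.03 0;-1 0 0 -0.03 0;-1 0 0 -0.03 0",
)

```text
time: 8.6
tcp_pos: [0.6279, 0.0981, 0.1122]
ee_rot: [-2.146, -2.293, 0.001]
contact_force: [1.1, 0.3, 0.5]
grip_width: -0.0
finger_force: 0.0
```

Call:
jog_arm(
  motion="-1 0 0 -0.02 0;-1 0 0 -0.011 0;-1 0 0 0 0;-1 0.0005 -0.006 0 0;-1 0.0005 -0.006 0 0;-1 0.0005 -0.006 0 0;-1 0.0005 -0.006 0 0;-1 0.0005 -0.006 0 0;-1 0.0005 -0.006 0 0;-1 0 0 0 0",
)

```text
time: 9.6
tcp_pos: [0.6307, 0.0598, 0.0834]
ee_rot: [2.149, 2.291, -0.0]
contact_force: [-1.0, 0.8, -0.1]
grip_width: 0.0
finger_force: 0.0
```

Call:
jog_arm(
  motion="-1 0.0003 -0.004 0 0;-1 0.0003 -0.004 0 0;-1 0.0003 -0.004 0 0;-1 0.0003 -0.004 0 0;-1 0.0003 -0.004 0 0;-1 0 -0.003 0 0;-1 0 0 0 0;-1 0 0 0 0;-1 0 0 0 0;-1 0 0 0 0",
)

```text
time: 10.6
tcp_pos: [0.632, 0.0381, 0.0833]
ee_rot: [-2.148, -2.293, 0.0]
contact_force: [-0.2, 0.9, 1.0]
grip_width: 0.002
finger_force: 0.0
```

Run:
```python
from h import *
np.set_printoptions(precision=3,suppress=True)
print(r.sense()["contact_force"])
for n in("top","side"):
    c=camera(n)
    for t in("stand_foot","stand_hinge"):
        for q in place_of(n,t)[:3]:
            w=world(c,*q["point"])
            if abs(w[1])<.2: print(n,t,q["confidence"],w)
```

```text
[-0.21   0.856  1.046]
side stand_hinge 0.52 [0.595 0.008 0.073]
```

Call:
jog_arm(
  motion="-1 0 0.015 0.01 0;-1 0 0.01 0.03 0;-1 0 0 0.045 0;-1 -0.01 0 0.045 0;-0.1 -0.045 -0.02 0 0;-0.1 -0.04 -0.03 0 0;-0.1 -0.035 -0.035 0 0;-0.1 -0.025 -0.04 0 0;-0.1 -0.02 -0.045 0 0;-0.1 -0.01 -0.045 0 0",
)

```text
time: 11.9
tcp_pos: [0.446, -0.1523, 0.2145]
ee_rot: [2.146, 2.293, 0.001]
contact_force: [0.9, 0.7, 0.3]
grip_width: 0.451
finger_force: 0.0
```

```bash
cat > m.py <<'E'
from h import *
np.set_printoptions(precision=3,suppress=True)
print(r.sense()["contact_force"])
for n in("top","side"):
    c=camera(n)
    for t in("stand_foot","stand_hinge","handle_bar"):
        for q in place_of(n,t)[:3]:
            w=world(c,*q["point"])
            if -.15<w[1]<.2: print(n,t,q["confidence"],q["point"],w)
    P=cloud(c)
    if n=="top":
        m=(P[...,0]>.44)&(P[...,0]<.51)&(P[...,1]>-.1)&(P[...,1]<.1)&(P[...,2]>.046)&(P[...,2]<.07)
        q=P[m]; 
        if m.sum()>20: print("bar",m.sum(),np.polyfit(q[:,1],q[:,0],1),np.percentile(q[:,2],[50,95]),q[:,1].min(),q[:,1].max())
        b=(P[...,0]>.53)&(P[...,0]<.8)&(abs(P[...,1])<.17)&(abs(P[...,2]-.053)<.004)
        print(cv2.minAreaRect(P[b][:,:2].astype(np.float32)*1000))
E
python3 - <<'E'
from m import *
c=camera("top"); cv2.imwrite("pics/t3.png",cv2.resize(c["pixels"][100:240,180:380,::-1],None,fx=4,fy=4,interpolation=cv2.INTER_CUBIC))
E
```

```text
[0.854 0.749 0.262]
top stand_foot 0.62 [122.9, 248.7] [0.67  0.001 0.122]
top stand_hinge 0.45 [157.7, 242.4] [0.597 0.017 0.076]
top handle_bar 0.94 [204.3, 248.9] [0.484 0.002 0.056]
bar 470 [-0.069  0.482] [0.056 0.06 ] -0.09993636481896954 0.09798229954746429
((603.8309936523438, 4.215263366699219), (136.3682861328125, 219.92189025878906), 4.07145881652832)
side stand_foot 0.42 [161.9, 207.1] [ 0.75  -0.143  0.002]
side stand_hinge 0.58 [181.4, 235.2] [0.587 0.019 0.072]
side handle_bar 0.86 [187.7, 270.2] [ 0.484 -0.     0.057]
```

View pics/t3.png

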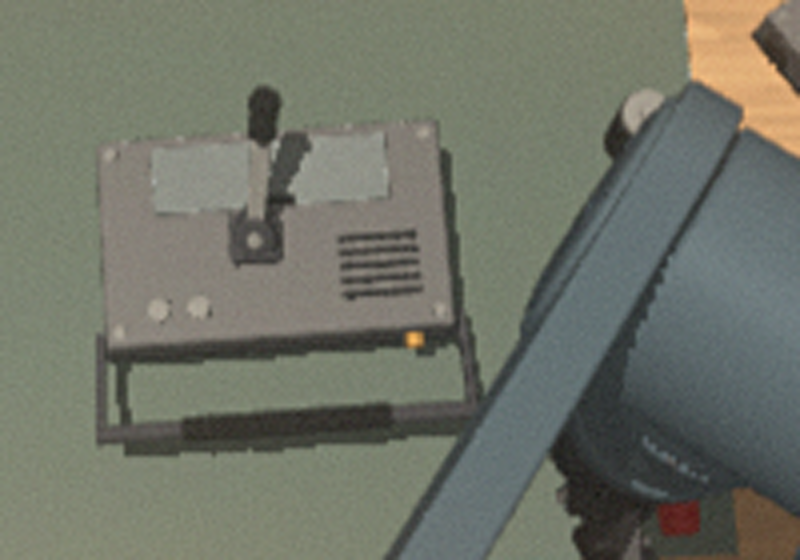

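The crop shows the kickstand fully open, pointing straight away with its foot at px (262, 100). The case rectangle measures 136x220 mm at a yaw of 4.1°. The bar centre is at about (0.4825, −0.004, 0.051), so I'll go for the grasp.

Call:
jog_arm(
  motion="-0.1 0.009 0.037 0 0;-0.1 0.009 0.037 0 0;-0.1 0.009 0.037 0 0;-0.1 0.0095 0.037 0 0;-0.1 0 0 -0.035 0;-0.1 0 0 -0.035 0;-0.1 0 0 -0.035 0;-0.1 0 0 -0.03 0;-0.1 0 0 -0.02 0;-0.1 0 0 -0.015 0",
)

```text
time: 13.35
tcp_pos: [0.4826, -0.0026, 0.0415]
ee_rot: [-2.144, -2.293, 0.002]
contact_force: [-0.2, 0.1, 0.6]
grip_width: 0.449
finger_force: 0.0
```

Call:
jog_arm(
  motion="-0.1 0 0 -0.0135 0;-0.1 0 0 0 0;-1 0 0 0 0;-1 0 0 0 0;-1 0 0 0 0;-1 0 0 0 0;-1 0 0 0 0;-1 0 0 0 0;-1 0 0 0 0;-1 0 0 0 0",
)

```text
time: 14.35
tcp_pos: [0.4839, -0.004, 0.03]
ee_rot: [2.148, 2.292, 0.001]
contact_force: [0.5, 2.7, 2.4]
grip_width: 0.166
finger_force: 58.7
```

Call:
jog_arm(
  motion="-1 0.0032 0.0002 0.0094 0;-1 0.0032 0.0002 0.0094 0;-1 0.0032 0.0002 0.0094 0;-1 0.0032 0.0002 0.0094 0;-1 0.0032 0.0002 0.0094 0;-1 0.0059 0.0004 0.0078 0;-1 0.0059 0.0004 0.0078 0;-1 0.0059 0.0004 0.0078 0;-1 0.0059 0.0004 0.0078 0;-1 0.0059 0.0004 0.0078 0",
)

```text
time: 15.35
tcp_pos: [0.5297, -0.001, 0.1163]
ee_rot: [-2.148, -2.292, -0.0]
contact_force: [1.5, -0.3, -5.8]
grip_width: 0.166
finger_force: 58.5
```

Call:
jog_arm(
  motion="-1 0.0079 0.0006 0.0054 0;-1 0.0079 0.0006 0.0054 0;-1 0.0079 0.0006 0.0054 0;-1 0.0079 0.0006 0.0054 0;-1 0.0079 0.0006 0.0054 0;-1 0.0089 0.0006 0.0024 0;-1 0.0089 0.0006 0.0024 0;-1 0.0089 0.0006 0.0024 0;-1 0.0089 0.0006 0.0024 0;-1 0.0089 0.0006 0.0024 0",
)

```text
time: 16.35
tcp_pos: [0.6142, 0.0045, 0.1588]
ee_rot: [2.147, 2.292, -0.0]
contact_force: [-18.8, -1.0, 27.5]
grip_width: 0.167
finger_force: 62.5
```

Call:
jog_arm(
  motion="-1 0 0 0.003 0;-1 0 0 0.003 0;-1 0 0 0.003 0;-1 0 0 0.003 0;-1 0 0 0.003 0;-1 0 0 0.003 0;-1 0 0 0 0;-1 0 0 0 0;-1 0 0 0 0;-1 0 0 0 0",
)

```text
time: 17.35
tcp_pos: [0.6129, 0.0049, 0.1726]
ee_rot: [-2.148, -2.292, 0.0]
contact_force: [-0.4, -0.0, -7.4]
grip_width: 0.166
finger_force: 58.8
```

Run:
```python
from h import *
np.set_printoptions(precision=3,suppress=True)
s=r.sense(); print(s["contact_force"],s["wrist_torque"])
c=camera("side"); cv2.imwrite("pics/s4.png",cv2.resize(c["pixels"][60:260,130:330,::-1],None,fx=3,fy=3,interpolation=cv2.INTER_CUBIC))
for n in("top","side"):
    c=camera(n)
    for t in("stand_foot","stand_hinge","handle_bar","carry_handle","radio"):
        for q in place_of(n,t)[:3]:
            w=world(c,*q["point"])
            if -.15<w[1]<.2: print(n,t,q["confidence"],q["point"],w)
P=cloud(c); m=(P[...,0]>.5)&(P[...,0]<.75)&(P[...,1]>-.13)&(P[...,1]<.15)&(P[...,2]>.008)&(P[...,2]<.2)
np.save("c4.npy",P[m]); q=P[m]
for z in np.arange(.01,.2,.01):
    k=q[abs(q[:,2]-z)<.004]; 
    if len(k)>5: print(round(z,3),len(k),np.percentile(k[:,0],[2,50,98]),np.percentile(k[:,1],[2,98]))
```

```text
[-0.429 -0.029 -7.403] [-0.013  0.373 -0.016]
side stand_foot 0.57 [180.1, 186.4] [0.748 0.021 0.043]
side handle_bar 0.54 [115.0, 235.2] [0.58  0.015 0.29 ]
side handle_bar 0.51 [142.6, 224.6] [0.615 0.016 0.2  ]
side carry_handle 0.57 [144.0, 209.9] [0.666 0.001 0.177]
side carry_handle 0.37 [117.5, 240.0] [0.569 0.009 0.281]
side radio 0.72 [185.5, 215.7] [0.646 0.031 0.052]
0.04 21 [0.632 0.662 0.748] [-0.045  0.117]
0.05 171 [0.631 0.642 0.745] [-0.093  0.117]
0.06 94 [0.632 0.646 0.686] [-0.095  0.118]
0.07 89 [0.634 0.647 0.679] [-0.097  0.118]
0.08 80 [0.633 0.648 0.677] [-0.098  0.118]
0.09 102 [0.636 0.648 0.677] [-0.097  0.119]
0.1 109 [0.635 0.648 0.679] [-0.092  0.119]
0.11 63 [0.635 0.647 0.681] [0.024 0.118]
0.12 60 [0.636 0.649 0.682] [0.044 0.119]
0.13 61 [0.637 0.652 0.683] [-0.009  0.119]
0.14 83 [0.639 0.652 0.682] [-0.044  0.119]
0.15 79 [0.639 0.653 0.685] [-0.098  0.119]
0.16 52 [0.64  0.651 0.686] [-0.097  0.12 ]
0.17 124 [0.642 0.68  0.7  ] [-0.093  0.126]
0.18 335 [0.597 0.658 0.684] [-0.044  0.124]
0.19 86 [0.592 0.603 0.63 ] [-0.092  0.123]
```

View pics/s4.png

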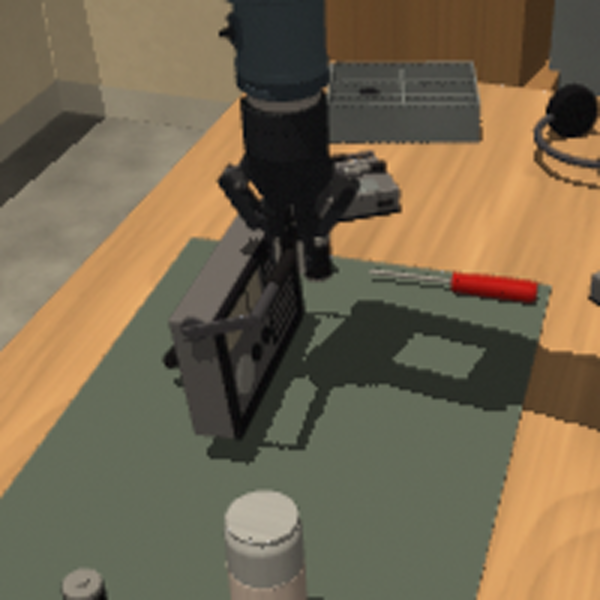

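The receiver hangs clear of the mat with its top leaning back about 0.09 rad, so the kickstand foot is the lowest point. I'll lower it gently; the kickstand should touch first, then I'll ease the receiver upright onto its feet.

Call:
jog_arm(
  motion="-1 0 0 -0.004 0;-1 0 0 -0.004 0;-1 0 0 -0.004 0;-1 0 0 -0.003 0;-1 0 0 -0.003 0;-1 0 0 -0.002 0;-1 0 0 -0.001 0;-1 0 0 -0.001 0;-1 0 0 0 0;-1 0 0 0 0",
)

```text
time: 19.0
tcp_pos: [0.6132, 0.0049, 0.1509]
ee_rot: [2.148, 2.292, 0.0]
contact_force: [0.6, -0.5, -7.1]
grip_width: 0.162
finger_force: 58.7
```

Call:
jog_arm(
  motion="-1 0 0 -0.001 0;-1 0 0 -0.001 0;-1 0 0 -0.001 0;-1 -0.001 0 -0.001 0;-1 -0.001 0 -0.001 0;-1 -0.001 0 -0.001 0;-1 0 0 0 0;-1 0 0 0 0;-1 0 0 0 0;-1 0 0 0 0",
)

```text
time: 20.0
tcp_pos: [0.61, 0.0049, 0.1449]
ee_rot: [-2.148, -2.292, 0.0]
contact_force: [-1.3, 0.1, -4.7]
grip_width: 0.165
finger_force: 59.0
```

```bash
cat > t.py <<'E'
from h import *
np.set_printoptions(precision=3,suppress=True)
s=r.sense(); print(s["tcp_pos"],s["contact_force"],s["wrist_torque"])
c=camera("side")
for t in("stand_foot","carry_handle","radio"):
    for q in place_of("side",t)[:2]:
        w=world(c,*q["point"])
        if -.15<w[1]<.2: print(t,q["confidence"],q["point"],w)
P=cloud(c); m=(P[...,0]>.57)&(P[...,0]<.75)&(P[...,1]>.03)&(P[...,1]<.105)&(P[...,2]>.012)&(P[...,2]<.2)
q=P[m]
# front face: fit plane by rows
f=[]
for z in np.arange(.0,.18,.005):
    k=q[abs(q[:,2]-z)<.003]
    if len(k)>8: f.append((z,np.median(k[:,0]+.07*k[:,1])))
f=np.array(f); print(f.T)
side=P[(P[...,1]>.112)&(P[...,1]<.14)&(P[...,0]>.6)&(P[...,0]<.72)&(P[...,2]>.002)&(P[...,2]<.2)]
for z in np.arange(.005,.18,.01):
    k=side[abs(side[:,2]-z)<.005]
    if len(k)>6: print(round(z,3),len(k),np.percentile(k[:,0],[3,97]))
E
python3 t.py
```

```text
[0.61  0.005 0.145] [-1.325  0.119 -4.7  ] [-0.035  0.561  0.04 ]
stand_foot 0.56 [186.6, 188.1] [0.746 0.02  0.017]
carry_handle 0.79 [155.2, 210.0] [0.663 0.014 0.147]
carry_handle 0.52 [120.4, 237.6] [0.575 0.013 0.274]
radio 0.72 [191.1, 214.4] [0.636 0.064 0.058]
radio 0.61 [133.2, 242.8] [0.564 0.005 0.232]
[[0.02  0.025 0.03  0.045 0.05  0.055 0.06  0.065 0.07  0.075 0.08  0.085
  0.09  0.095 0.11  0.115 0.12  0.125 0.13  0.145 0.15  0.165 0.17 ]
 [0.637 0.64  0.644 0.642 0.641 0.641 0.642 0.643 0.643 0.646 0.647 0.649
  0.648 0.649 0.649 0.649 0.649 0.649 0.65  0.68  0.664 0.604 0.607]]
0.005 205 [0.605 0.714]
0.015 20 [0.632 0.676]
0.025 41 [0.633 0.675]
0.035 35 [0.631 0.677]
0.045 42 [0.631 0.676]
0.055 41 [0.632 0.678]
0.065 47 [0.634 0.679]
0.075 41 [0.634 0.678]
0.085 45 [0.635 0.679]
0.095 42 [0.639 0.679]
0.105 47 [0.635 0.681]
0.115 48 [0.637 0.684]
0.125 41 [0.637 0.682]
0.135 34 [0.638 0.685]
0.145 57 [0.633 0.683]
0.155 52 [0.606 0.665]
0.165 23 [0.6   0.622]
```

Call:
jog_arm(
  motion="-1 -0.001 0 -0.001 0;-1 -0.001 0 -0.001 0;-1 -0.001 0 -0.001 0;-1 -0.001 0 -0.0005 0;-1 -0.001 0 -0.0005 0;-1 -0.001 0 -0.0005 0;-1 0 0 0 0;-1 0 0 0 0;-1 0 0 0 0;-1 0 0 0 0",
)

```text
time: 21.2
tcp_pos: [0.6041, 0.0049, 0.1403]
ee_rot: [-2.148, -2.292, 0.0]
contact_force: [-3.1, -1.1, -1.4]
grip_width: 0.163
finger_force: 59.3
```

```bash
python3 t.py
```

```text
[0.604 0.005 0.14 ] [-3.103 -1.109 -1.423] [-0.045  0.636 -0.035]
carry_handle 0.54 [156.8, 212.1] [0.654 0.02  0.147]
radio 0.82 [132.5, 246.8] [0.552 0.007 0.238]
[[0.015 0.02  0.025 0.03  0.04  0.045 0.05  0.055 0.06  0.065 0.07  0.075
  0.08  0.085 0.105 0.125 0.14  0.145 0.16  0.165 0.17 ]
 [0.637 0.64  0.643 0.643 0.642 0.64  0.639 0.64  0.64  0.64  0.643 0.645
  0.645 0.645 0.644 0.644 0.667 0.662 0.598 0.602 0.602]]
0.005 214 [0.605 0.717]
0.015 33 [0.63  0.676]
0.025 41 [0.63  0.674]
0.035 36 [0.629 0.677]
0.045 46 [0.631 0.675]
0.055 40 [0.63  0.675]
0.065 43 [0.632 0.677]
0.075 45 [0.631 0.676]
0.085 45 [0.631 0.676]
0.095 42 [0.632 0.676]
0.105 50 [0.632 0.677]
0.115 50 [0.632 0.677]
0.125 36 [0.633 0.679]
0.135 37 [0.635 0.678]
0.145 69 [0.616 0.677]
0.155 31 [0.602 0.634]
0.165 7 [0.601 0.61 ]
```

Call:
jog_arm(
  motion="-1 -0.001 0 -0.0005 0;-1 -0.001 0 -0.0005 0;-1 -0.001 0 -0.0005 0;-1 -0.001 0 0 0;-1 0 0 0 0;-1 0 0 0 0;-1 0 0 0 0;-1 0 0 0 0;-1 0 0 0 0;-1 0 0 0 0",
)

```text
time: 22.4
tcp_pos: [0.6002, 0.0049, 0.1388]
ee_rot: [2.148, 2.292, 0.0]
contact_force: [0.7, -0.6, -4.1]
grip_width: 0.164
finger_force: 59.0
```

```bash
python3 t.py
python3 - <<'E'
from h import *
c=camera("side"); cv2.imwrite("pics/s5.png",cv2.resize(c["pixels"][120:240,160:260,::-1],None,fx=5,fy=5,interpolation=cv2.INTER_CUBIC))
E
```

```text
[0.6   0.005 0.139] [ 0.689 -0.583 -4.099] [-0.286  0.12  -0.087]
carry_handle 0.85 [155.6, 213.8] [0.655 0.006 0.143]
radio 0.86 [134.9, 245.2] [0.557 0.006 0.229]
[[0.015 0.02  0.025 0.04  0.05  0.055 0.06  0.065 0.07  0.075 0.08  0.1
  0.12  0.14  0.145 0.16  0.165]
 [0.638 0.639 0.643 0.639 0.638 0.638 0.638 0.641 0.642 0.643 0.643 0.641
  0.641 0.656 0.658 0.595 0.599]]
0.005 196 [0.603 0.717]
0.015 36 [0.63  0.675]
0.025 42 [0.63  0.673]
0.035 39 [0.629 0.673]
0.045 43 [0.628 0.676]
0.055 42 [0.629 0.675]
0.065 42 [0.631 0.674]
0.075 44 [0.629 0.675]
0.085 44 [0.629 0.673]
0.095 46 [0.63  0.674]
0.105 45 [0.63  0.676]
0.115 46 [0.628 0.674]
0.125 38 [0.628 0.676]
0.135 36 [0.629 0.675]
0.145 72 [0.605 0.673]
0.155 26 [0.6   0.628]
```

View pics/s5.png

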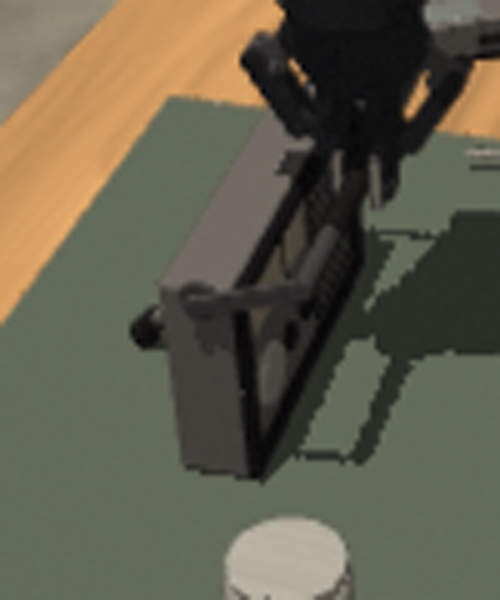

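Call:
jog_arm(
  motion="-1 0 0 -0.0005 0;-1 0 0 -0.0005 0;-1 0.0005 0 0 0;-1 0.0005 0 0 0;-1 0 0 0 0;-1 0 0 0 0;-1 0 0 0 0;-1 0 0 0 0;-1 0 0 0 0;-1 0 0 0 0",
)

```text
time: 23.65
tcp_pos: [0.601, 0.005, 0.1378]
ee_rot: [-2.148, -2.292, 0.0]
contact_force: [-5.3, -1.1, 2.5]
grip_width: 0.168
finger_force: 59.7
```

```bash
python3 t.py|sed 1q
python3 - <<'E'
from h import *
np.set_printoptions(precision=4,suppress=True)
A=[];S=[]
for i in range(8):
    c=camera("side"); P=cloud(c)
    A.append(P[(P[...,1]>-.13)&(P[...,1]<.14)&(P[...,0]>.58)&(P[...,0]<.72)&(P[...,2]>.1355)&(P[...,2]<.152)])
    S.append(P[(P[...,1]>.112)&(P[...,1]<.14)&(P[...,0]>.6)&(P[...,0]<.72)&(P[...,2]>.015)&(P[...,2]<.13)])
a=np.vstack(A);a=a[a[:,0]+.07*a[:,1]>.645];a=a[a[:,0]+.07*a[:,1]<.68]
co,*_=np.linalg.lstsq(np.c_[a[:,0]-.655,a[:,1],np.ones(len(a))],a[:,2],rcond=None)
print("top plane dz/dx,dz/dy,z",co,len(a))
s=np.vstack(S); z=[];b=[];f=[]
for h in np.arange(.02,.13,.01):
    k=s[abs(s[:,2]-h)<.005]; z.append(h);f.append(np.percentile(k[:,0],5));b.append(np.percentile(k[:,0],95))
print("lean front/back",np.polyfit(z,f,1)[0],np.polyfit(z,b,1)[0])
for q in place_of("side","stand_foot")[:2]: print(q["confidence"],q["point"],world(c,*q["point"]))
E
```

```text
[0.601 0.005 0.138] [-5.296 -1.142  2.48 ] [-0.176  0.657 -0.078]
top plane dz/dx,dz/dy,z [-0.0069 -0.0056  0.1432] 3556
lean front/back 0.004568609171761724 0.012788757764142412
0.59 [154.9, 339.6] [ 0.3095 -0.2496  0.0482]
0.55 [186.4, 185.0] [0.7647 0.0061 0.0025]
```

Call:
jog_arm(
  motion="-1 -0.0003 0 -0.0005 0;-1 -0.0003 0 0 0;-1 0 0 0 0;-1 0 0 0 0;-1 0 0 0 0;-1 0 0 0 0;-1 0 0 0 0;-1 0 0 0 0;-1 0 0 0 0;-1 0 0 0 0",
)

```text
time: 25.3
tcp_pos: [0.6006, 0.0049, 0.1374]
ee_rot: [2.148, 2.292, 0.0]
contact_force: [-3.1, -2.1, 3.0]
grip_width: 0.164
finger_force: 59.7
```

```bash
python3 t.py|sed 1q
python3 - <<'E'
from h import *
np.set_printoptions(precision=4,suppress=True)
A=[]
for i in range(8):
    c=camera("side"); P=cloud(c)
    A.append(P[(P[...,1]>-.13)&(P[...,1]<.14)&(P[...,0]>.58)&(P[...,0]<.72)&(P[...,2]>.1355)&(P[...,2]<.152)])
a=np.vstack(A);a=a[a[:,0]+.07*a[:,1]>.645];a=a[a[:,0]+.07*a[:,1]<.68]
print(np.linalg.lstsq(np.c_[a[:,0]-.655,a[:,1],np.ones(len(a))],a[:,2],rcond=None)[0])
m=P[(P[...,0]>.45)&(P[...,0]<.8)&(P[...,1]>-.15)&(P[...,1]<.2)&(abs(P[...,2]-.003)<.006)]
print("mat",np.linalg.lstsq(np.c_[m[:,0]-.655,m[:,1],np.ones(len(m))],m[:,2],rcond=None)[0])
E
```

```text
[0.601 0.005 0.137] [-3.09  -2.087  3.024] [-0.241  0.375 -0.073]
[-0.0075 -0.005   0.1431]
mat [-0.0011  0.0003  0.0031]
```

```bash
python3 -c "
from rig import *
print(order.sign_off())"
```

```text
the job is handed in; nothing more can be done
None
```

The job is handed in at about 26 s: the kickstand is open, and the receiver stands level on the mat with the gripper still holding the carry handle. The forces suggest both feet and the kickstand are bearing, but I couldn't see both feet directly. My first push on the kickstand jammed and slid the receiver about 20 mm, with up to 49 N down (57 N in total) through the fingers, before a second push from the side snapped the kickstand open. I planned the moves clear of the spray can, batteries and screwdriver, but didn't re-measure them at the end.

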